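Transfer the tool holders to the other rack in reverse order

TASK

Move the four milling tool holders from the grey rack to the orange rack in reverse order: the one now at the left-hand end of the grey rack goes to the right-hand end of the orange rack, and so on along the row. Stand each fully home and upright in its pocket, let go of it, and leave the jar, the cup and the hammer alone.

Things in the scene. Friction and masses are not known exactly. Their poses are not given: they have to be found in the camera images.
- grip_red (a point): upright round tool holder, 0.3-0.5 kg. From below: steel taper 45 mm long, dia. 20 (tip) to 31 mm; red flange, dia. 50, 8 mm thick, resting on the pocket; steel nut, dia. 36, 40 mm tall, the grip; a thick dark cutter, diameter 16 mm, 12 mm long, on top. This point: on the axis, at grip height, 34 mm above the flange's underside, 26 mm below the very top, 79 mm above the taper's tip; z is up
- grip_yellow (a point): upright round tool holder, 0.3-0.5 kg. From below: steel taper 45 mm long, dia. 20 (tip) to 31 mm; yellow flange, dia. 50, 8 mm thick, resting on the pocket; steel nut, dia. 36, 40 mm tall, the grip; a thin brass drill, diameter 6 mm, 12 mm long, on top. This point: on the axis, at grip height, 34 mm above the flange's underside, 26 mm below the very top, 79 mm above the taper's tip; z is up
- grip_green (a point): upright round tool holder, 0.3-0.5 kg. From below: steel taper 45 mm long, dia. 20 (tip) to 31 mm; green flange, dia. 50, 8 mm thick, resting on the pocket; steel nut, dia. 36, 40 mm tall, the grip; a brass cutter, diameter 10 mm, 12 mm long, on top. This point: on the axis, at grip height, 34 mm above the flange's underside, 26 mm below the very top, 79 mm above the taper's tip; z is up
- grip_blue (a point): upright round tool holder, 0.3-0.5 kg. From below: steel taper 45 mm long, dia. 20 (tip) to 31 mm; blue flange, dia. 50, 8 mm thick, resting on the pocket; steel nut, dia. 36, 40 mm tall, the grip; a dark cutter, diameter 13 mm, 12 mm long, on top. This point: on the axis, at grip height, 34 mm above the flange's underside, 26 mm below the very top, 79 mm above the taper's tip; z is up
- pocket_red: fixed black plastic collar on the grey rack in which the red holder stands at the start: outside diameter 56 mm, bore 36 mm, 6 mm tall; origin at the centre of its underside, on the rack's deck. It stays there, so it tells the holder's starting place.
- pocket_yellow: fixed black plastic collar on the grey rack in which the yellow holder stands at the start: outside diameter 56 mm, bore 36 mm, 6 mm tall; origin at the centre of its underside, on the rack's deck. It stays there, so it tells the holder's starting place.
- pocket_green: fixed black plastic collar on the grey rack in which the green holder stands at the start: outside diameter 56 mm, bore 36 mm, 6 mm tall; origin at the centre of its underside, on the rack's deck. It stays there, so it tells the holder's starting place.
- pocket_blue: fixed black plastic collar on the grey rack in which the blue holder stands at the start: outside diameter 56 mm, bore 36 mm, 6 mm tall; origin at the centre of its underside, on the rack's deck. It stays there, so it tells the holder's starting place.
- rack_grey: grey rack, full at the start: 80 (x) by 302 (y) mm, deck 70 mm high; fixed. Origin on the bench under its centre; x away from the robot, y along the row to the robot's left (turned up to 0.15 rad). Four places at y = +105, +35, -35, -105 mm, x = 0. It carries the four collars, tops 76 mm above the bench. Either rack may be the nearer.
- rack_orange: orange rack, empty at the start: 80 (x) by 302 (y) mm, deck 70 mm high; fixed. Origin on the bench under its centre; x away from the robot, y along the row to the robot's left (turned up to 0.15 rad). Four places at y = +105, +35, -35, -105 mm, x = 0. Each has a black collar (bore 36, top 76 mm above the bench, open below); a seated holder's grip point is 110 mm above the bench.
- tub: bystander: closed white jar with a yellow cap, diameter 72 mm, 90 mm tall, origin under its centre; not to be disturbed
- cup: bystander: empty steel cup, rim diameter 80 mm, 80 mm tall, origin under its centre; not to be disturbed
- hammer: bystander: hammer about 0.25 m long lying on the bench; not to be disturbed
Not all that is in view belongs to the job. What is shaped like the part that bears grip_red but purple is not meant.

How it is judged:
By the outcome, as a careful person would: the job done as asked, in the order asked, and still so for the second after the job is handed in, with the robot touching nothing.
It also fails if it takes over 88 s, if anything falls off the work surface, if the arm or the gripper's body presses on something with over 40 N, if the wrist force passes 120 N, or if a joint passes its speed limit or range.

ROBOT

A 6-joint arm with a two-finger parallel gripper is mounted at the origin on the work surface. World frame = base frame: x ahead of the robot, y to its left, z up, the work surface at z = 0. Lengths are in m, angles in degrees, forces in N, time in s.
With the tool pointing down it reaches from about 0.4 to 0.825 m from the base axis. Payload 7 kg.
Tool frame: the origin (TCP) lies midway between the tips of the shut fingers; the grasp point (between the pads) lies ctrl.tcp_to_grasp behind it (ctrl.tcp_to_grasp is the distance from the TCP to the grasp point, in m); y points along the fingers, z is the direction in which the jaws open and shut, and the axes are right-handed (so a half turn about y gives the same grasp; the last joint's range is limited). The gripper opens to 88 mm and grips with 3 to 60 N. Pads are 19 mm wide; open, the fingers measure 130 mm over their backs; the gripper's body (78 mm by 193 mm) begins 47 mm behind the grasp point.
Start: joints at [81.423, 20.546, 0.682, 0, -70.136, -16.507], TCP at [0.286, 0.611, 0.227] pointing down, gripper open.
Joint ranges: [-176.03, 176.03], [-82.01, 121.73], [-58.28, 71.71], [-173.87, 95.51], [-174.79, -0.11], [-173.66, 173.66]. Speed limits (degrees/s): [136.94, 136.94, 172.46, 180, 180, 180].

INTERFACE

Orientations are given as [roll, pitch, yaw] about the fixed x, y, z axes, in that order (R = Rz(yaw) Ry(pitch) Rx(roll)).
In Python, from plant import ctrl, snapshot, silhouettes gives the robot as it stands.
- The arm moves only by the shell command python3 -m pendant 'ROWS'. ROWS is JSON, a list that holds one entry, the list of rows, each a list of 7 numbers: the shift along the tool's x, y, z in cm, then the turn, a rotation vector about the tool's x, y, z in degrees, then the opening, from 0 (shut) to 1 (fully open). In form: [[[x, y, z, rx, ry, rz, hand], ...]]. A call has 1 to 12 rows; each row shifts and turns the commanded pose from where the row before left it, along the tool's axes as they then stand; what a row does not reach is not made up. A row lasts 1/12 s, in which the tool goes at most 41.7 mm and 7.16 degrees, less where a joint would pass 70% of its speed; a pose out of reach is approached as far as the arm can. A call with a gripper value outside its range is refused whole. The fingers move at their own pace and stop on an object; the grip force is fixed at half the most. Time passes only in rows, so rows that do not move let the fingers close. It gives the time, the measured TCP pose, the force and the opening at its end, in the units of the state.
- ctrl.get_obs(): the state, without advancing time (a new reading comes with each control period).
- snapshot(name): name is "scene" or "top"; returns a dict with "image" (420x560x3 uint8, red, green, blue), "camera_matrix" (3x3 intrinsics, pixels), "eye" and "orientation" of the camera in the world. Camera axes: x right, y down, z forward; pixel columns grow to the right and rows downward; lengths in m; the calibration is good to about 2 mm. A picture is of the moment at which its call begins. There is no depth.
- ctrl.close_job(): hands the job in, once; it reports no verdict.
Trained networks look in a picture, given as the dict that the camera call returned (one of the last four; its "shot" number tells which), for a name from the list of things; names that differ only in an ending like _2 or _b are one class to them, and where a whole thing is asked for, a point or a joint stands for the part that bears it (a point fixed in the world has none). Each returns a list of dicts, best first, with "confidence" (0 to 1); they miss things now and then, are a little off and sometimes report something else, mostly with a low value. They report only what shows in the picture. A call takes as long as a camera call. They do not tell look-alikes from the thing itself.
- silhouettes(picture, thing): "mask" (420x560 bool, what is visible of it) and "bbox" ([left, top, width, height] in pixels, round what is visible of it).
The state is a dict: "clock": time; "joint_pos": joint angles; "qvel": joint speeds; "tau": joint torques, N m; "tool_pos": TCP position; "orientation": TCP orientation; "force": force on the tool from outside, world axes, zero at the start; "moment": the same for the moment, N m; "opening": finger opening in m.
Only numpy, scipy, OpenCV 4.12 (cv2) and the standard library are available. Lean on these libraries where they do the work, as an engineer would, in place of code of your own. Each camera call takes 0.05 s, during which the arm holds its last target.

## Working session

There is one attempt and no reset: what is moved stays moved. The work goes in short steps, Python scripts to look and compute and a shell command to move; the robot and the scene stay as the last step left them, time stands still between calls to the robot, and variables do not carry over. Pictures are saved under pics/ and viewed, and the job is handed in when it is done.

```bash
ls; mkdir -p pics; python3 - <<'E'
from plant import ctrl, snapshot, silhouettes
import cv2
print(ctrl.get_obs(), ctrl.tcp_to_grasp)
for n in ("scene","top"):
    s=snapshot(n); cv2.imwrite(f"pics/{n}0.png",s["image"][:,:,::-1]); print(n,s["camera_matrix"],s["eye"],s["orientation"],s["shot"])
E
```

```text
pics
{'clock': 0.0, 'joint_pos': array([ 8.14235320e+01,  2.05907112e+01,  6.35096497e-01, -1.89258546e-02,
       -7.01351309e+01, -1.65049697e+01]), 'qvel': array([-0.02404131,  0.01223421, -0.00848019, -0.00451446, -0.05355382,
        0.05215315]), 'tau': array([-1.51809985e-03, -5.82716274e+01,  2.93045425e+01,  6.99707955e+00,
        6.85101666e-03, -1.68971201e-04]), 'tool_pos': array([0.28598403, 0.61090319, 0.22564465]), 'orientation': array([-8.99079386e+01,  8.72449109e-03,  1.54912124e+02]), 'force': array([-0.67124063,  0.29546402, -0.48944065]), 'moment': array([0.04298554, 0.01593234, 0.00852813]), 'opening': 0.08763380575487742} 0.0188
scene [[456.85299325   0.         269.77671642]
 [  0.         456.85299325 207.88090231]
 [  0.           0.           1.        ]] [1.30379308 0.42092007 0.86298083] [-131.85923786    0.86637704  120.46511149] 1
top [[531.43965515   0.         282.26832085]
 [  0.         531.43965515 212.0630109 ]
 [  0.           0.           1.        ]] [ 0.54638432 -0.02464405  1.47504609] [-177.80033571    0.34372719  -88.87949109] 2
```

View pics/scene0.png

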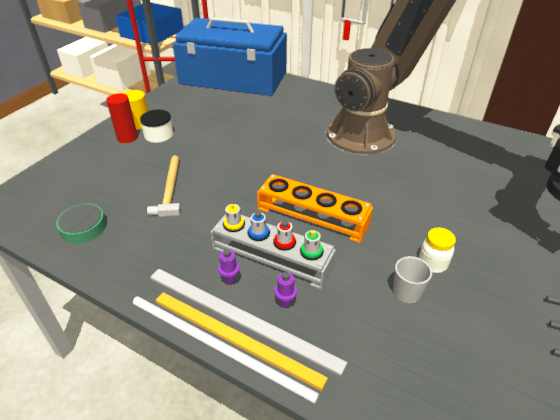

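View pics/top0.png

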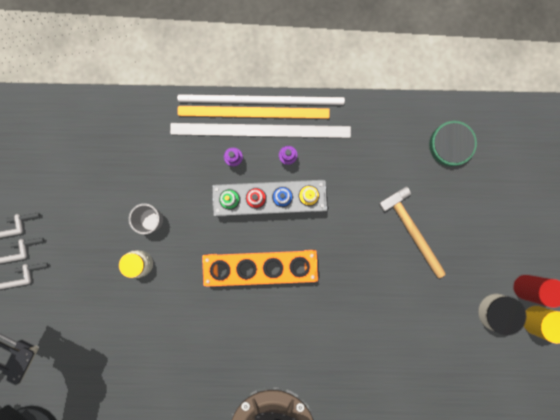

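```bash
python3 - <<'E'
from plant import ctrl, snapshot, silhouettes
import cv2,numpy as np,pickle
D={}
for n in ("scene","top"):
    s=snapshot(n); D[n]={"s":s,"m":{}}
    for t in ["grip_red","grip_yellow","grip_green","grip_blue","rack_orange","rack_grey","tub","cup","hammer","pocket_red"]:
        r=silhouettes(s,t); D[n]["m"][t]=r
        print(n,t,[(round(q["confidence"],2),q["bbox"]) for q in r[:6]])
pickle.dump(D,open("d0.pkl","wb"))
im=D["top"]["s"]["image"][:,:,::-1]
cv2.imwrite("pics/topcrop.png",cv2.resize(im[135:300,190:345],None,fx=4,fy=3.6,interpolation=cv2.INTER_CUBIC)[:600])
im=D["scene"]["s"]["image"][:,:,::-1]
cv2.imwrite("pics/scenecrop.png",cv2.resize(im[165:315,200:385],None,fx=4,fy=4,interpolation=cv2.INTER_CUBIC))
E
```

```text
scene grip_red [(0.9, [276.9, 271.9, 18.4, 36.5]), (0.87, [217.9, 250.2, 21.2, 34.3]), (0.57, [272.6, 218.5, 25.3, 31.1]), (0.19, [302.3, 229.9, 20.2, 26.1])]
scene grip_yellow [(0.75, [222.4, 202.3, 21.7, 23.8])]
scene grip_green [(0.76, [300.1, 232.6, 24.1, 26.2])]
scene grip_blue [(0.63, [248.2, 209.2, 20.1, 26.8])]
scene rack_orange [(0.93, [257.4, 176.4, 117.0, 66.5]), (0.59, [250.5, 211.4, 19.2, 27.2])]
scene rack_grey [(0.92, [209.3, 214.9, 127.5, 73.8])]
scene tub [(0.62, [420.9, 229.0, 36.5, 43.0])]
scene cup [(0.88, [389.4, 259.3, 41.0, 43.8])]
scene hammer [(0.77, [144.5, 155.6, 37.1, 61.0])]
scene pocket_red [(0.49, [276.0, 241.7, 18.8, 8.0])]
top grip_red [(0.79, [243.5, 189.6, 22.0, 20.1]), (0.6, [224.5, 146.2, 20.0, 23.2]), (0.16, [298.2, 184.4, 18.4, 20.6])]
top grip_yellow [(0.82, [299.9, 186.2, 18.9, 18.8]), (0.16, [242.2, 188.7, 24.3, 21.5])]
top grip_green []
top grip_blue [(0.72, [270.7, 190.4, 21.5, 16.0])]
top rack_orange [(0.84, [204.8, 253.3, 115.5, 30.0])]
top rack_grey [(0.81, [212.7, 179.3, 117.1, 38.5])]
top tub [(0.9, [121.7, 249.4, 31.0, 27.3])]
top cup [(0.74, [128.4, 207.0, 35.6, 26.4])]
top hammer [(0.79, [382.3, 186.2, 63.5, 90.8])]
top pocket_red [(0.23, [128.7, 203.4, 33.6, 30.2])]
```

View pics/topcrop.png

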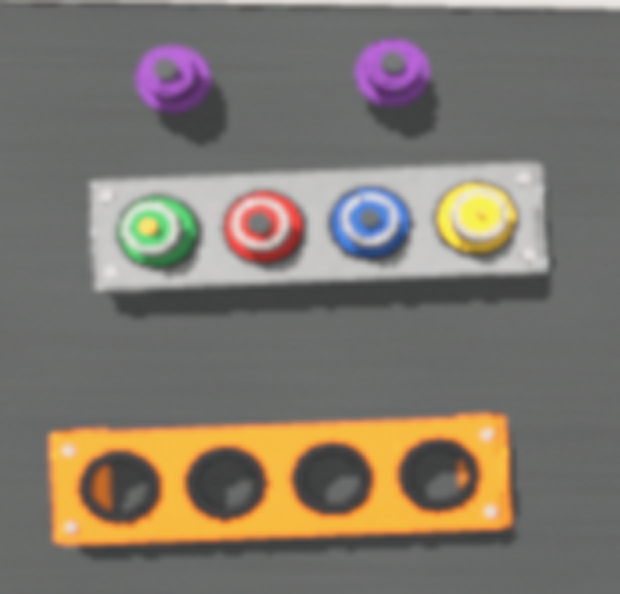

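View pics/scenecrop.png

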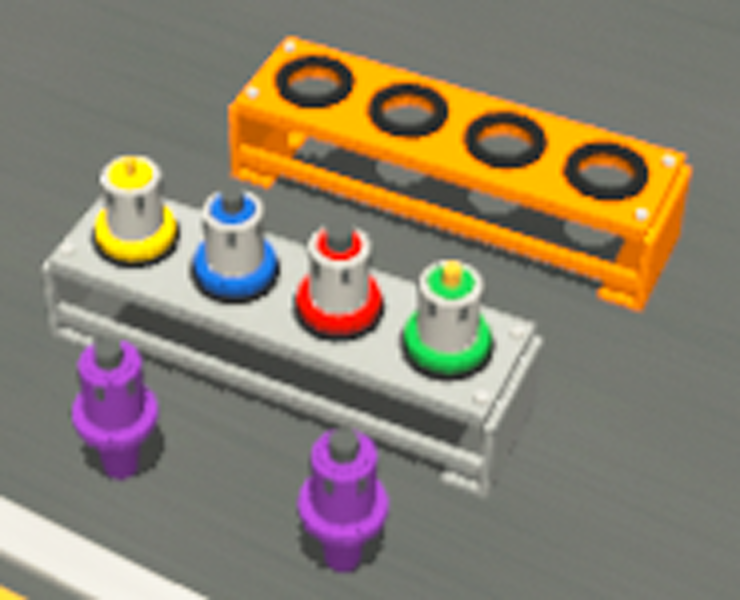

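```bash
cat > h.py <<'E'
import numpy as np,cv2,pickle
from scipy.spatial.transform import Rotation as R
from scipy.optimize import least_squares
def proj(s,P):
    Rm=R.from_euler('xyz',s["orientation"],degrees=True).as_matrix()
    c=(np.atleast_2d(P)-s["eye"])@Rm
    K=s["camera_matrix"]; return np.c_[c[:,0]/c[:,2]*K[0,0]+K[0,2],c[:,1]/c[:,2]*K[1,1]+K[1,2]]
def circ(x,y,z,r,n=180):
    a=np.linspace(0,2*np.pi,n,endpoint=False); return np.c_[x+r*np.cos(a),y+r*np.sin(a),np.full(n,z)]
def hullc(p):
    h=cv2.convexHull(np.float32(p)); m=cv2.moments(h); return np.array([m['m10']/m['m00'],m['m01']/m['m00']]),h[:,0]
F=6
def up(im,b):
    x,y,w,h=b; return cv2.resize(im[y:y+h,x:x+w],None,fx=F,fy=F,interpolation=cv2.INTER_CUBIC)
def blobs(mask,b):
    n,l,st,c=cv2.connectedComponentsWithStats(mask.astype(np.uint8))
    o=[]
    for i in np.argsort(-st[1:,4])+1:
        ys,xs=np.where(l==i); o.append((st[i,4],np.c_[(xs+.5)/F-.5+b[0],(ys+.5)/F-.5+b[1]]))
    return o
def rackpts(p):
    c,s=np.cos(p[2]),np.sin(p[2]); return [(p[0]-s*t,p[1]+c*t) for t in (.105,.035,-.035,-.105)]
HUE={"red":(172,8),"yellow":(20,35),"green":(45,85),"blue":(100,125)}
def colmask(im,c,smin=110,vmin=60):
    v=cv2.cvtColor(im,cv2.COLOR_RGB2HSV).astype(int);a,b=HUE[c]
    h=(v[...,0]>=a)&(v[...,0]<=b) if a<b else (v[...,0]>=a)|(v[...,0]<=b)
    return h&(v[...,1]>smin)&(v[...,2]>vmin)
E
cat > fit.py <<'E'
from h import *
D=pickle.load(open("d0.pkl","rb"))
box={"top":{"o":(195,240,135,55),"g":(205,172,130,50)},"scene":{"o":(250,170,130,75),"g":(205,195,135,90)}}
obs=[]
# orange collars
def dark(im): return cv2.cvtColor(im,cv2.COLOR_RGB2HSV)[...,2]<95
O={}
for n in D:
    b=box[n]["o"]; im=up(D[n]["s"]["image"],b)
    v=cv2.cvtColor(im,cv2.COLOR_RGB2HSV).astype(int)
    org=(v[...,1]>150)&(v[...,0]<25)&(v[...,2]>110)
    cnts,hier=cv2.findContours(org.astype(np.uint8),cv2.RETR_CCOMP,cv2.CHAIN_APPROX_NONE)
    hs=[c for c,h in zip(cnts,hier[0]) if h[3]>=0]
    hs=sorted(hs,key=cv2.contourArea,reverse=True)[:7]
    L=[]
    for c in hs:
        cc,_=hullc(c[:,0]); cc=(cc+.5)/F-.5+[b[0],b[1]]; 
        w=cv2.boundingRect(c); print(n,cc.round(2),cv2.contourArea(c)/F/F,np.array(w)/F)
        L.append((cc,cv2.contourArea(c)/F/F,w[2]/w[3]))
    O[n]=L
G={}
for n in D:
    for c in HUE:
        b=box[n]["g"]; im=up(D[n]["s"]["image"],b)
        bl=blobs(colmask(im,c),b)
        if n=="top":
            p=np.vstack([q for a,q in bl if a>20*1]); 
            cc,h=hullc(p); G[n,c]=cc
        else: p=bl[0][1]; G[n,c]=np.array([p[:,0].min(),p[:,0].max(),p[:,1].max()])
        print(n,c,G[n,c].round(2),np.ptp(p,0).round(1))
pickle.dump((O,G),open("og.pkl","wb"))
E
python3 fit.py
```

```text
scene [314.79 214.32] 545.6944444444445 [23.33333333 29.16666667 82.66666667 31.33333333]
scene [351.21 207.46] 228.41666666666666 [91.16666667 30.83333333 20.83333333 14.16666667]
scene [325.93 199.66] 214.51388888888889 [66.33333333 23.16666667 20.16666667 13.83333333]
scene [301.68 192.21] 200.625 [42.33333333 16.         19.66666667 13.33333333]
scene [278.24 185.06] 191.16666666666666 [19.16666667  9.         19.16666667 13.        ]
scene [359.97 218.04] 8.722222222222223 [108.83333333  46.83333333   3.5          3.5       ]
scene [366.76 204.68] 8.125 [115.5         33.5          3.5          3.33333333]
top [219.51 269.78] 309.18055555555554 [15.         20.16666667 20.         20.        ]
top [299.2  266.45] 307.8333333333333 [94.66666667 16.83333333 20.         20.16666667]
top [246.   268.68] 307.59722222222223 [41.5        19.16666667 20.16666667 20.33333333]
top [272.58 267.52] 307.30555555555554 [68.         18.         20.         19.83333333]
top [312.19 276.62] 18.444444444444446 [115.33333333  34.5          4.83333333   5.16666667]
top [206.62 259.68] 18.069444444444446 [ 9.66666667 17.66666667  4.83333333  5.        ]
top [311.21 255.21] 17.958333333333332 [114.33333333  13.16666667   4.83333333   5.16666667]
scene red [273.42 295.08 248.58] [21.7 15. ]
scene yellow [274.08 339.42 215.42] [65.3 20.8]
scene green [300.42 322.42 258.08] [22.  15.2]
scene blue [248.08 268.75 238.92] [20.7 14. ]
top red [255.63 197.85] [19.3 19.5]
top yellow [280.74 196.02] [94.  19.3]
top green [230.18 199.83] [17.2 18. ]
top blue [282.14 196.88] [19.2 17.7]
```

```bash
cat > fit2.py <<'E'
from h import *
D=pickle.load(open("d0.pkl","rb")); O,_=pickle.load(open("og.pkl","rb"))
bx={("top","green"):(215,185,28,28),("top","red"):(242,183,28,28),("top","blue"):(268,182,28,28),("top","yellow"):(295,181,30,28),
("scene","green"):(295,228,34,36),("scene","red"):(268,218,32,36),("scene","blue"):(242,208,32,36),("scene","yellow"):(217,199,32,38)}
G={}
for (n,c),b in bx.items():
    im=up(D[n]["s"]["image"],b); HUE["green"]=(40,90);HUE["blue"]=(98,128);HUE["red"]=(168,10);HUE["yellow"]=(18,38)
    m=colmask(im,c,80,50); bl=blobs(m,b)
    if n=="top":
        p=np.vstack([q for a,q in bl if a>100]); G[n,c]=hullc(p)[0]
    else: p=bl[0][1]; G[n,c]=np.array([p[:,0].min(),p[:,0].max(),p[:,1].max()])
    print(n,c,G[n,c].round(2),np.ptp(p,0).round(1))
def hp(s,x,y,n):
    pts=np.vstack([circ(x,y,.076,.025),circ(x,y,.084,.025)]); q=proj(s,pts)
    if n=="top": return hullc(q)[0]
    return np.array([q[:,0].min(),q[:,0].max(),q[:,1].max()])
order=["green","red","blue","yellow"]
def gres(p,cams=("top","scene")):
    r=[]
    for n in cams:
        for (x,y),c in zip(rackpts(p),order): r.append(hp(D[n]["s"],x,y,n)-G[n,c])
    return np.concatenate(r)
oc={n:sorted([c for c,a,_ in O[n] if (150<a<400)],key=lambda c:c[0]) for n in O}
oc["scene"]=oc["scene"][::-1]
print(oc)
def cp(s,x,y): return hullc(proj(s,np.vstack([circ(x,y,.070,.028),circ(x,y,.076,.028)])))[0]
def ores(p,cams=("top","scene")):
    return np.concatenate([cp(D[n]["s"],*xy)-c for n in cams for xy,c in zip(rackpts(p),oc[n])])
for nm,f,x0 in (("grey",gres,(.58,0,0)),("orange",ores,(.4,0,0))):
    for cams in (("top",),("scene",),("top","scene")):
        r=least_squares(f,x0,args=(cams,)); print(nm,cams,r.x.round(4),"rms px",np.sqrt(np.mean(r.fun**2)).round(2))
    print(r.fun.round(2)); print(np.round(rackpts(r.x),4))
# individual holders
for c in order:
    r=least_squares(lambda p:np.concatenate([hp(D[n]["s"],*p,n)-G[n,c] for n in D]),(.58,0)); print(c,r.x.round(4))
s=D["top"]["s"]
for nm,px in (("purpleA",(233,157)),("purpleB",(288,155))):
    print(nm,least_squares(lambda p:(proj(s,[p[0],p[1],.08])-px).ravel(),(.6,0)).x)
E
python3 fit2.py
```

```text
top green [229.83 199.46] [18.5 18.8]
top red [255.48 197.68] [19.8 20. ]
top blue [282.08 196.45] [19.7 19.3]
top yellow [308.56 195.19] [20.3 19.8]
scene green [300.42 322.58 258.42] [22.2 15.8]
scene red [273.25 295.25 248.58] [22.  15.3]
scene blue [247.92 268.92 239.25] [21.  14.7]
scene yellow [222.92 243.92 230.58] [21.  14.7]
{'scene': [array([351.20584743, 207.45638143]), array([325.93155533, 199.66199162]), array([301.67819978, 192.20955093]), array([278.23911398, 185.06094705])], 'top': [array([219.50757351, 269.78092929]), array([246.00161252, 268.67634302]), array([272.5821611 , 267.51934066]), array([299.19956895, 266.45267467])]}
grey ('top',) [0.6382 0.0204 0.0706] rms px 0.32
grey ('scene',) [0.6399 0.0206 0.066 ] rms px 0.28
grey ('top', 'scene') [0.639  0.0203 0.0693] rms px 0.36
[-0.67 -0.56  0.25 -0.13  0.25 -0.24  0.38 -0.31  0.43 -0.06 -0.38  0.68
 -0.27 -0.24  0.14 -0.23 -0.17  0.33 -0.33 -0.38]
[[ 0.6317  0.1251]
 [ 0.6366  0.0552]
 [ 0.6414 -0.0146]
 [ 0.6463 -0.0844]]
orange ('top',) [0.4515 0.0423 0.0618] rms px 0.03
orange ('scene',) [0.4506 0.0408 0.0604] rms px 0.02
orange ('top', 'scene') [0.4513 0.0417 0.062 ] rms px 0.19
[0.15 0.06 0.23 0.05 0.25 0.09 0.25 0.03 0.24 0.23 0.19 0.26 0.11 0.27
 0.17 0.26]
[[ 0.4448  0.1465]
 [ 0.4492  0.0766]
 [ 0.4535  0.0068]
 [ 0.4578 -0.0631]]
green [0.6313 0.1243]
red [0.6369 0.0553]
blue [ 0.6413 -0.0142]
yellow [ 0.6464 -0.0838]
purpleA [0.74267268 0.11761161]
purpleB [ 0.75068622 -0.02739902]
```

```bash
cat > d.py <<'E'
import sys,numpy as np
from plant import ctrl
from scipy.spatial.transform import Rotation as R
# usage: d.py x y zgrasp yaw  -> shift (cm, tool axes) & rotvec(deg, tool axes)
x,y,z,yaw=map(float,sys.argv[1:5])
o=ctrl.get_obs(); Rc=R.from_euler('xyz',o["orientation"],degrees=True)
Rt=R.from_euler('xyz',[-90,0,yaw],degrees=True)
p=np.array(o["tool_pos"])
t=np.array([x,y,z-ctrl.tcp_to_grasp])
print("t",round(o["clock"],2),"grasp pt",(p-Rc.as_matrix()[:,1]*ctrl.tcp_to_grasp).round(4),"rpy",np.round(o["orientation"],2),"F",np.round(o["force"],1),"open",round(o["opening"],4))
print("shift cm cur axes",(Rc.inv().apply(t-p)*100).round(2)," tgt axes",(Rt.inv().apply(t-p)*100).round(2),"turn",np.rad2deg((Rc.inv()*Rt).as_rotvec()).round(2))
E
python3 d.py 0.6317 0.1251 0.26 93.8
```

```text
t 1.2 grasp pt [0.2862 0.6113 0.2454] rpy [-90.    -0.   154.92] F [-0.   0.3 -0.6] open 0.0876
shift cm cur axes [-51.91  -1.46  29.39]  tgt axes [-50.81  -1.46 -31.25] turn [ 0.   61.12  0.  ]
```

```bash
python3 -m pendant '[[[-3.24,-0.09,1.84,0,0,0,1],[-3.24,-0.09,1.84,0,0,0,1],[-3.24,-0.09,1.84,0,0,0,1],[-3.24,-0.09,1.84,0,0,0,1],[-3.24,-0.09,1.84,0,0,0,1],[-3.24,-0.09,1.84,0,0,0,1],[-3.24,-0.09,1.84,0,0,0,1],[-3.24,-0.09,1.84,0,0,0,1],[-3.24,-0.09,1.84,0,0,0,1],[-3.24,-0.09,1.84,0,0,0,1],[-3.24,-0.09,1.84,0,0,0,1],[-3.24,-0.09,1.84,0,0,0,1]]]'
python3 d.py 0.6317 0.1251 0.26 93.8
```

```text
clock: 2.2
tool_pos: [0.5455, 0.2449, 0.2378]
orientation: [-90.0, 0.0, 154.9]
force: [0.6, 0.7, -0.4]
opening: 0.0875
t 2.2 grasp pt [0.5455 0.2449 0.2566] rpy [-9.0030e+01  2.0000e-02  1.5493e+02] F [ 0.6  0.7 -0.4] open 0.0875
shift cm cur axes [-12.89  -0.34   7.2 ]  tgt axes [-12.53  -0.34  -7.81] turn [4.000e-02 6.113e+01 0.000e+00]
```

```bash
python3 -m pendant '[[[-3.22,-0.08,1.8,0,0,0,1],[-3.22,-0.08,1.8,0,0,0,1],[-3.22,-0.08,1.8,0,0,0,1],[-3.22,-0.08,1.8,0,0,0,1],[0,0,0,0,6.8,0,1],[0,0,0,0,6.8,0,1],[0,0,0,0,6.8,0,1],[0,0,0,0,6.8,0,1],[0,0,0,0,6.8,0,1],[0,0,0,0,6.8,0,1],[0,0,0,0,6.8,0,1],[0,0,0,0,6.8,0,1]]]'
python3 -m pendant '[[[0,0,0,0,6.7,0,1],[0,0,0,0,0,0,1]]]'
python3 d.py 0.6317 0.1251 0.11 93.8
```

```text
clock: 3.2
tool_pos: [0.6308, 0.1266, 0.2406]
orientation: [-90.0, -0.0, 100.2]
force: [0.1, 0.0, 0.4]
opening: 0.0878
clock: 3.37
tool_pos: [0.6308, 0.1267, 0.2406]
orientation: [-90.0, -0.0, 93.5]
force: [-0.2, -0.4, 0.0]
opening: 0.0874
t 3.37 grasp pt [0.6308 0.1267 0.2594] rpy [-90.    -0.    93.51] F [-0.2 -0.4  0. ] open 0.0874
shift cm cur axes [-0.16 14.94 -0.08]  tgt axes [-0.16 14.94 -0.08] turn [-0.   -0.29  0.  ]
```

```bash
python3 -m pendant '[[[-0.16,0,-0.08,0,-0.3,0,1],[0,3,0,0,0,0,1],[0,3,0,0,0,0,1],[0,3,0,0,0,0,1],[0,1,0,0,0,0,1],[0,0,0,0,0,0,1]]]'
python3 d.py 0.6317 0.1251 0.11 93.8; cat > snap.py <<'E'
import sys,cv2
from plant import snapshot
n,x,y,w,h,f=sys.argv[1],*map(int,sys.argv[2:6]),sys.argv[6]
s=snapshot(n); k=min(800/w,600/h); cv2.imwrite("pics/"+f,cv2.resize(s["image"][y:y+h,x:x+w,::-1],(int(w*k),int(h*k)),interpolation=cv2.INTER_CUBIC))
E
python3 snap.py scene 200 100 190 150 a1.png
```

```text
clock: 3.87
tool_pos: [0.6301, 0.1244, 0.1376]
orientation: [-89.7, 0.1, 94.3]
force: [-0.7, -0.4, -0.2]
opening: 0.0877
t 3.87 grasp pt [0.6302 0.1244 0.1564] rpy [-89.7    0.11  94.26] F [-0.7 -0.4 -0.2] open 0.0877
shift cm cur axes [ 0.07  4.64 -0.19]  tgt axes [ 0.06  4.64 -0.16] turn [-0.3   0.46 -0.11]
```

View pics/a1.png

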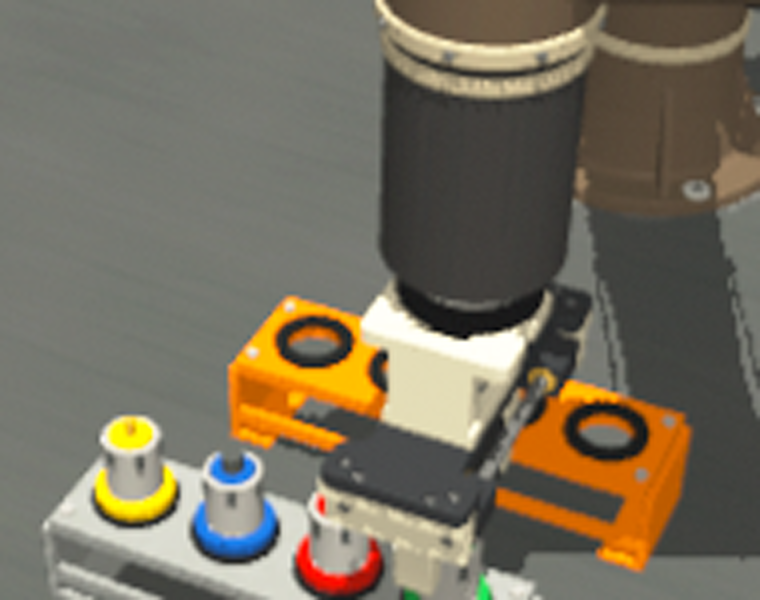

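```bash
python3 d.py 0.6317 0.1251 0.11 93.8;  python3 -m pendant '[[[0.06,0,-0.1,-0.2,0.2,0,1],[0,2.3,0,0,0,0,1],[0,2.3,0,0,0,0,1],[0,0,0,0,0,0,1],[0,0,0,0,0,0,1]]]'
python3 d.py 0.6317 0.1251 0.11 93.8
```

```text
t 3.92 grasp pt [0.6316 0.1248 0.1589] rpy [-8.990e+01  7.000e-02  9.425e+01] F [-0.   0.2  1.7] open 0.0873
shift cm cur axes [ 0.03  4.89 -0.03]  tgt axes [ 0.03  4.89 -0.02] turn [-0.1   0.45 -0.07]
clock: 4.33
tool_pos: [0.6333, 0.1259, 0.0957]
orientation: [-90.2, 0.0, 94.0]
force: [-0.0, 0.4, -0.5]
opening: 0.0876
t 4.33 grasp pt [0.6332 0.1259 0.1145] rpy [-9.022e+01  2.000e-02  9.396e+01] F [-0.   0.4 -0.5] open 0.0876
shift cm cur axes [-0.07  0.45  0.16]  tgt axes [-0.07  0.45  0.16] turn [ 0.22  0.16 -0.02]
```

```bash
python3 -m pendant '[[[-0.06,0.4,0.16,0.2,0,0,1],[0,0,0,0,0,0,0],[0,0,0,0,0,0,0],[0,0,0,0,0,0,0],[0,0,0,0,0,0,0],[0,0,0,0,0,0,0],[0,0,0,0,0,0,0],[0,0,0,0,0,0,0],[0,0,0,0,0,0,0]]]'
python3 d.py 0.6317 0.1251 0.11 93.8
```

```text
clock: 5.08
tool_pos: [0.6313, 0.1251, 0.0905]
orientation: [-90.0, 0.0, 93.9]
force: [-0.2, -0.4, -0.7]
opening: 0.0399
t 5.08 grasp pt [0.6313 0.1251 0.1093] rpy [-90.     0.    93.91] F [-0.2 -0.4 -0.7] open 0.0399
shift cm cur axes [-0.01 -0.07 -0.04]  tgt axes [-0.01 -0.07 -0.04] turn [-0.    0.11 -0.  ]
```

```bash
python3 -m pendant '[[[0,0,0,0,0,0,0],[0,0,0,0,0,0,0],[0,-0.8,0,0,0,0,0],[0,-1.5,0,0,0,0,0],[0,-2.5,0,0,0,0,0],[0,-3,0,0,0,0,0],[0,-3,0,0,0,0,0],[0,-1.5,0,0,0,0,0],[0,0,0,0,0,0,0],[0,0,0,0,0,0,0]]]'
python3 d.py 0.4578 -0.0631 0.235 93.6
python3 snap.py scene 200 100 190 150 a2.png
```

```text
clock: 5.92
tool_pos: [0.631, 0.1253, 0.2138]
orientation: [-90.0, -0.1, 93.9]
force: [0.2, 0.4, -5.0]
opening: 0.0356
t 5.92 grasp pt [0.631  0.1253 0.2326] rpy [-9.002e+01 -6.000e-02  9.390e+01] F [ 0.2  0.4 -5. ] open 0.0356
shift cm cur axes [-17.62  -0.27  18.56]  tgt axes [-17.71  -0.24  18.46] turn [0.02 0.3  0.06]
```

View pics/a2.png

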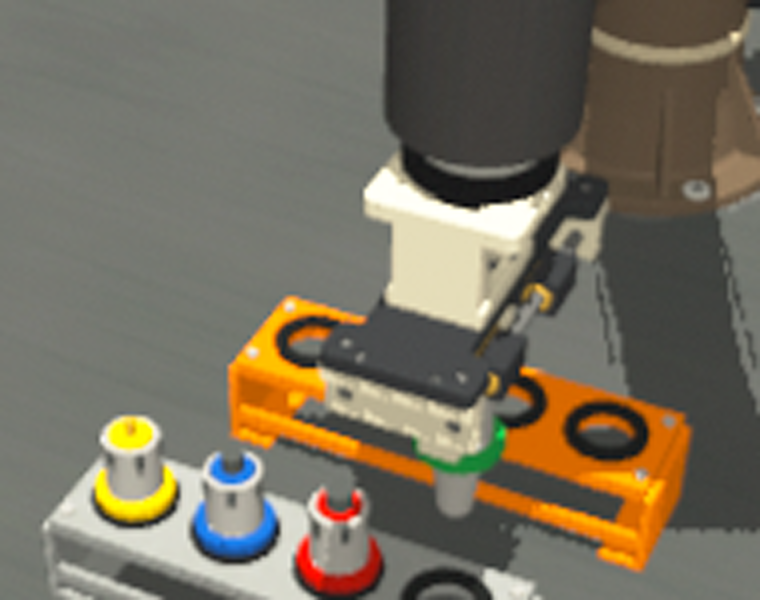

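```bash
python3 -m pendant '[[[-1.1,-0.1,1.16,0,0,0,0],[-2.2,-0.1,2.32,0,0,0,0],[-2.2,0,2.32,0,0,0,0],[-2.2,0,2.32,0,0,0,0],[-2.2,0,2.32,0,0,0,0],[-2.2,0,2.32,0,0,0,0],[-2.2,0,2.32,0,0.3,0,0],[-2.2,0,2.32,0,0,0,0],[-1.12,0,1.16,0,0,0,0],[0,0,0,0,0,0,0],[0,0,0,0,0,0,0],[0,0,0,0,0,0,0]]]'
python3 d.py 0.4578 -0.0631 0.11 93.6
python3 snap.py scene 200 100 190 150 a3.png;python3 snap.py top 180 130 180 135 a4.png
```

```text
clock: 6.97
tool_pos: [0.4578, -0.0631, 0.2147]
orientation: [-89.9, 0.0, 93.6]
force: [0.5, -0.2, -4.3]
opening: 0.0355
t 6.97 grasp pt [ 0.4579 -0.0631  0.2335] rpy [-89.93   0.    93.6 ] F [ 0.5 -0.2 -4.3] open 0.0355
shift cm cur axes [ 0.000e+00  1.235e+01 -1.000e-02]  tgt axes [ 0.   12.35  0.  ] turn [-0.07 -0.   -0.  ]
```

View pics/a3.png

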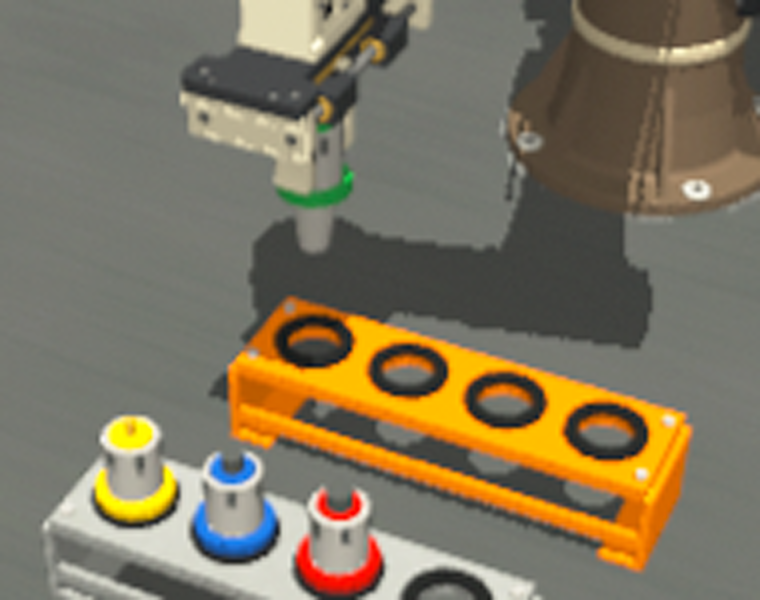

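```bash
python3 -m pendant '[[[0,1.5,0,0,0,0,0],[0,2.5,0,0,0,0,0],[0,2.5,0,0,0,0,0],[0,1.5,0,0,0,0,0],[0,1,0,0,0,0,0],[0,1,0,0,0,0,0],[0,1,0,0,0,0,0],[0,0,0,0,0,0,0]]]'
python3 d.py 0.4578 -0.0631 0.11 93.6
python3 snap.py scene 230 150 120 90 a5.png
```

```text
clock: 7.73
tool_pos: [0.457, -0.0629, 0.1033]
orientation: [-89.8, 0.0, 93.6]
force: [-0.1, -0.1, -4.4]
opening: 0.0353
t 7.73 grasp pt [ 0.4571 -0.0628  0.1221] rpy [-8.976e+01  3.000e-02  9.364e+01] F [-0.1 -0.1 -4.4] open 0.0353
shift cm cur axes [-0.03  1.21 -0.08]  tgt axes [-0.03  1.21 -0.08] turn [-0.24  0.04 -0.03]
```

View pics/a5.png

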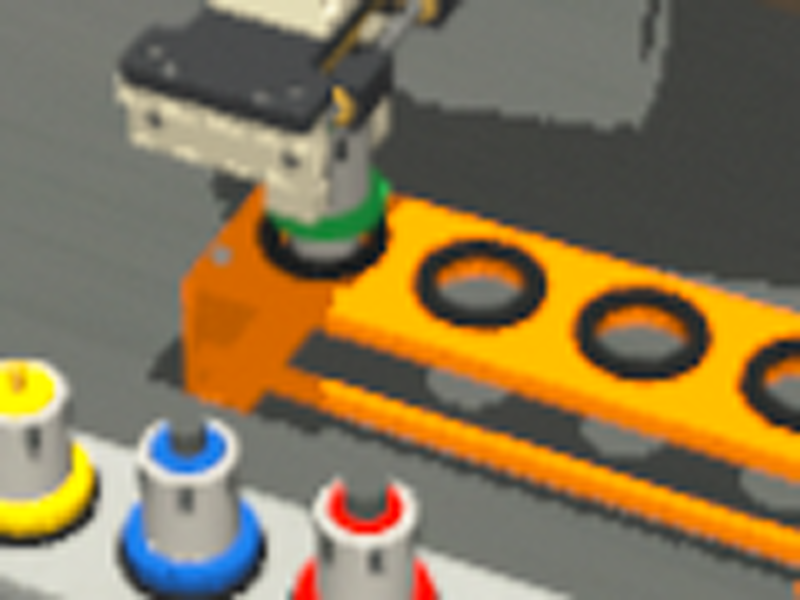

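```bash
python3 -m pendant '[[[0,0.5,0,0,0,0,0],[0,0.4,0,0,0,0,0],[0,0.2,0,0,0,0,0],[0,0,0,0,0,0,0],[0,0,0,0,0,0,0]]]'
python3 d.py 0.4578 -0.0631 0.11 93.6
```

```text
clock: 8.2
tool_pos: [0.458, -0.0632, 0.0947]
orientation: [-90.0, 0.0, 93.6]
force: [0.1, 0.9, -4.7]
opening: 0.0355
t 8.2 grasp pt [ 0.458  -0.0632  0.1135] rpy [-90.01   0.    93.62] F [ 0.1  0.9 -4.7] open 0.0355
shift cm cur axes [0.01 0.35 0.02]  tgt axes [0.01 0.35 0.02] turn [ 0.01  0.02 -0.  ]
```

```bash
python3 -m pendant '[[[0,0.25,0,0,0,0,0],[0,0.1,0,0,0,0,0],[0,0.05,0,0,0,0,0],[0,0,0,0,0,0,0],[0,0,0,0,0,0,0]]]'
python3 d.py 0.4578 -0.0631 0.11 93.6
```

```text
clock: 8.62
tool_pos: [0.458, -0.0632, 0.0906]
orientation: [-90.0, 0.0, 93.6]
force: [0.3, -0.0, -4.6]
opening: 0.0356
t 8.62 grasp pt [ 0.458  -0.0632  0.1094] rpy [-90.     0.    93.62] F [ 0.3 -0.  -4.6] open 0.0356
shift cm cur axes [ 0.01 -0.06  0.02]  tgt axes [ 0.01 -0.06  0.02] turn [ 0.    0.02 -0.  ]
```

Not quite touching yet; creep down until contact, then release.

```bash
python3 -m pendant '[[[0,0.1,0,0,0,0,0],[0,0,0,0,0,0,0],[0,0,0,0,0,0,0]]]'
```

```text
clock: 8.87
tool_pos: [0.4581, -0.0632, 0.0905]
orientation: [-90.0, 0.0, 93.6]
force: [-4.6, 1.8, 6.9]
opening: 0.035
```

```bash
python3 -m pendant '[[[0,0,0,0,0,0,1],[0,0,0,0,0,0,1],[0,0,0,0,0,0,1],[0,0,0,0,0,0,1],[0,0,0,0,0,0,1],[0,0,0,0,0,0,1],[0,-2,0,0,0,0,1],[0,-3,0,0,0,0,1],[0,-3,0,0,0,0,1],[0,-2,0,0,0,0,1],[0,0,0,0,0,0,1]]]'
python3 d.py 0.6366 0.0552 0.21 93.9
python3 snap.py scene 230 150 120 90 a6.png
```

```text
clock: 9.78
tool_pos: [0.4606, -0.063, 0.194]
orientation: [-90.4, -0.0, 93.7]
force: [0.6, 0.2, 0.4]
opening: 0.0872
t 9.78 grasp pt [ 0.4604 -0.063   0.2128] rpy [-9.043e+01 -2.000e-02  9.366e+01] F [0.6 0.2 0.4] open 0.0872
shift cm cur axes [ 10.67   0.42 -18.32]  tgt axes [ 10.59   0.28 -18.37] turn [ 0.43 -0.24  0.02]
```

View pics/a6.png

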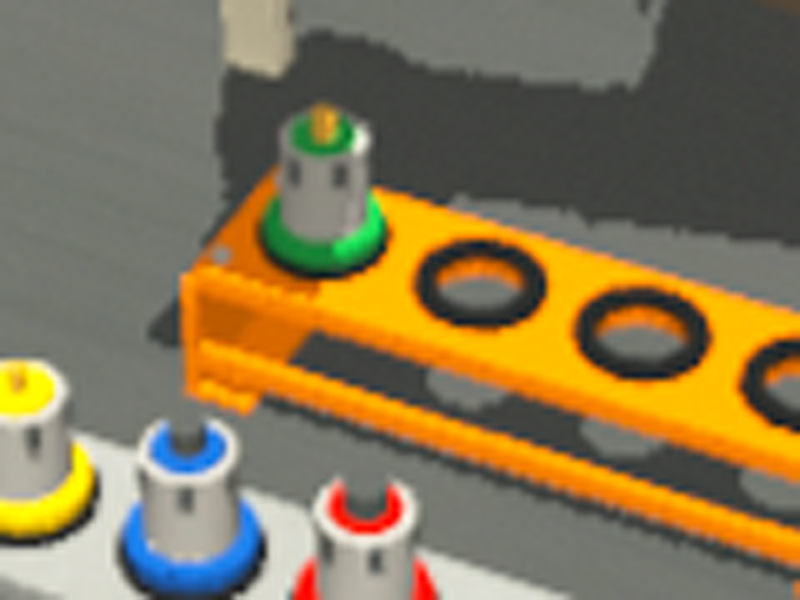

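```bash
python3 -m pendant '[[[0.75,0,-1.33,0,0,0,1],[1.53,0,-2.65,0,0,0,1],[1.53,0,-2.65,0,0,0,1],[1.53,0,-2.65,0,0,0,1],[1.53,0,-2.65,0,0,0,1],[1.53,0,-2.65,0,0,0,1],[1.53,0,-2.65,0,0,0,1],[0.76,0,-1.33,0,-0.25,0,1],[0,0,0,0,0,0,1],[0,0,0,0,0,0,1]]]'
python3 d.py 0.6366 0.0552 0.11 93.9
```

```text
clock: 10.67
tool_pos: [0.6363, 0.0557, 0.187]
orientation: [-89.8, 0.0, 93.9]
force: [0.2, 0.0, 0.1]
opening: 0.0874
t 10.67 grasp pt [0.6364 0.0558 0.2058] rpy [-8.980e+01  5.000e-02  9.389e+01] F [0.2 0.  0.1] open 0.0874
shift cm cur axes [-0.05  9.58 -0.06]  tgt axes [-0.06  9.58 -0.02] turn [-0.2  -0.01 -0.05]
```

```bash
python3 -m pendant '[[[-0.05,1.5,0,0,0,0,1],[0,2.5,0,0,0,0,1],[0,2.5,0,0,0,0,1],[0,1.8,0,0,0,0,1],[0,1,0,0,0,0,1],[0,0,0,0,0,0,1],[0,0,0,0,0,0,1]]]'
python3 d.py 0.6366 0.0552 0.11 93.9
```

```text
clock: 11.25
tool_pos: [0.6363, 0.0543, 0.0966]
orientation: [-90.0, 0.0, 93.9]
force: [0.5, 0.5, -0.5]
opening: 0.0874
t 11.25 grasp pt [0.6363 0.0543 0.1154] rpy [-8.997e+01  3.000e-02  9.386e+01] F [ 0.5  0.5 -0.5] open 0.0874
shift cm cur axes [ 0.08  0.54 -0.04]  tgt axes [ 0.08  0.54 -0.04] turn [-0.03 -0.04 -0.03]
```

```bash
python3 -m pendant '[[[0.07,0.5,-0.03,0,0,0,1],[0,0,0,0,0,0,0],[0,0,0,0,0,0,0],[0,0,0,0,0,0,0],[0,0,0,0,0,0,0],[0,0,0,0,0,0,0],[0,0,0,0,0,0,0],[0,0,0,0,0,0,0],[0,0,0,0,0,0,0],[0,0,0,0,0,0,0],[0,0,0,0,0,0,0]]]'
python3 d.py 0.6366 0.0552 0.11 93.9
```

```text
clock: 12.17
tool_pos: [0.6367, 0.0554, 0.0916]
orientation: [-90.0, 0.0, 93.9]
force: [-0.9, -0.3, 0.9]
opening: 0.0356
t 12.17 grasp pt [0.6367 0.0554 0.1104] rpy [-89.99   0.    93.87] F [-0.9 -0.3  0.9] open 0.0356
shift cm cur axes [-0.02  0.04  0.01]  tgt axes [-0.02  0.04  0.01] turn [-0.01 -0.03 -0.  ]
```

Gripped. Lift 12.3 cm and look.

```bash
python3 -m pendant '[[[0,-0.8,0,0,0,0,0],[0,-1.5,0,0,0,0,0],[0,-2.5,0,0,0,0,0],[0,-3,0,0,0,0,0],[0,-3,0,0,0,0,0],[0,-1.5,0,0,0,0,0],[0,0,0,0,0,0,0],[0,0,0,0,0,0,0]]]'
python3 d.py 0.4535 0.0068 0.235 93.6
python3 snap.py scene 200 100 190 150 b2.png
```

```text
clock: 12.83
tool_pos: [0.6365, 0.0556, 0.2148]
orientation: [-90.0, -0.1, 93.9]
force: [-1.1, 0.1, -5.4]
opening: 0.0354
t 12.83 grasp pt [0.6365 0.0556 0.2336] rpy [-9.004e+01 -6.000e-02  9.385e+01] F [-1.1  0.1 -5.4] open 0.0354
shift cm cur axes [-3.64 -0.15 18.59]  tgt axes [-3.72 -0.14 18.57] turn [0.04 0.25 0.06]
```

View pics/b2.png

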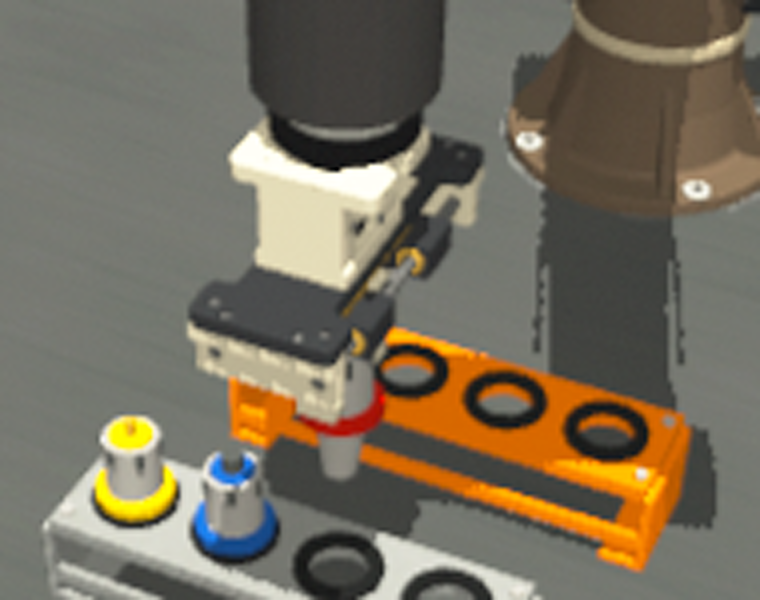

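```bash
python3 -m pendant '[[[-0.26,0,1.33,0,0,0,0],[-0.52,0,2.65,0,0,0,0],[-0.52,0,2.65,0,0,0,0],[-0.52,0,2.65,0,0,0,0],[-0.52,0,2.65,0,0,0,0],[-0.52,0,2.65,0,0,0,0],[-0.52,0,2.65,0,0.25,0,0],[-0.27,0,1.35,0,0,0,0],[0,0,0,0,0,0,0],[0,0,0,0,0,0,0]]]'
python3 d.py 0.4535 0.0068 0.11 93.6
```

```text
clock: 13.72
tool_pos: [0.4529, 0.0063, 0.2138]
orientation: [-89.9, 0.0, 93.6]
force: [0.2, 0.4, -3.1]
opening: 0.0355
t 13.72 grasp pt [0.4529 0.0063 0.2326] rpy [-89.95   0.    93.63] F [ 0.2  0.4 -3.1] open 0.0355
shift cm cur axes [ 0.05 12.26 -0.07]  tgt axes [ 0.05 12.26 -0.06] turn [-0.05  0.03 -0.  ]
```

```bash
python3 -m pendant '[[[0.05,1.5,-0.05,0,0,0,0],[0,2.5,0,0,0,0,0],[0,2.5,0,0,0,0,0],[0,1.5,0,0,0,0,0],[0,1,0,0,0,0,0],[0,1,0,0,0,0,0],[0,1,0,0,0,0,0],[0,0.5,0,0,0,0,0],[0,0.2,0,0,0,0,0],[0,0,0,0,0,0,0],[0,0,0,0,0,0,0]]]'
python3 d.py 0.4535 0.0068 0.11 93.6
python3 snap.py scene 250 150 120 90 b3.png
```

```text
clock: 14.63
tool_pos: [0.4547, 0.0072, 0.0977]
orientation: [-90.0, 0.0, 93.6]
force: [0.0, -0.2, -4.3]
opening: 0.0354
t 14.63 grasp pt [0.4547 0.0072 0.1165] rpy [-9.000e+01  1.000e-02  9.363e+01] F [ 0.  -0.2 -4.3] open 0.0354
shift cm cur axes [-0.03  0.65  0.12]  tgt axes [-0.03  0.65  0.12] turn [-0.    0.03 -0.01]
```

View pics/b3.png

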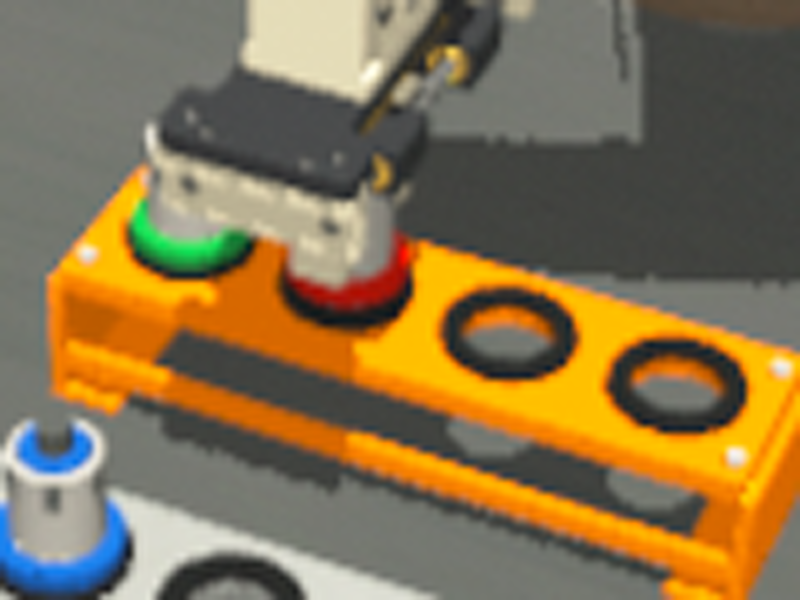

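```bash
python3 -m pendant '[[[-0.03,0.3,0.1,0,0,0,0],[0,0.2,0,0,0,0,0],[0,0.1,0,0,0,0,0],[0,0.05,0,0,0,0,0],[0,0,0,0,0,0,0],[0,0,0,0,0,0,0],[0,0,0,0,0,0,0]]]'
python3 d.py 0.4535 0.0068 0.11 93.6
```

```text
clock: 15.27
tool_pos: [0.4532, 0.0067, 0.0915]
orientation: [-90.0, 0.0, 93.6]
force: [-3.7, 1.7, 6.8]
opening: 0.0352
t 15.27 grasp pt [0.4532 0.0067 0.1103] rpy [-90.     0.    93.62] F [-3.7  1.7  6.8] open 0.0352
shift cm cur axes [ 0.01  0.03 -0.03]  tgt axes [ 0.01  0.03 -0.03] turn [ 0.    0.02 -0.  ]
```

Contact at the seat height (0.1103). Release and lift.

```bash
python3 -m pendant '[[[0,0,0,0,0,0,1],[0,0,0,0,0,0,1],[0,0,0,0,0,0,1],[0,0,0,0,0,0,1],[0,0,0,0,0,0,1],[0,0,0,0,0,0,1],[0,-2,0,0,0,0,1],[0,-3,0,0,0,0,1],[0,-3,0,0,0,0,1],[0,-2,0,0,0,0,1],[0,0,0,0,0,0,1],[0,0,0,0,0,0,1]]]'
python3 -m pendant '[[[0,0,0,0,0,0,1],[0,0,0,0,0,0,1]]]'
python3 d.py 0.6414 -0.0146 0.21 93.9
python3 snap.py scene 230 150 120 90 b6.png
```

```text
clock: 16.27
tool_pos: [0.454, 0.0071, 0.1921]
orientation: [-90.2, -0.1, 93.6]
force: [-0.2, -0.0, -0.8]
opening: 0.0876
clock: 16.43
tool_pos: [0.4526, 0.0065, 0.19]
orientation: [-89.9, 0.0, 93.6]
force: [-0.1, 0.1, 0.2]
opening: 0.0878
t 16.43 grasp pt [0.4527 0.0065 0.2088] rpy [-8.990e+01  3.000e-02  9.361e+01] F [-0.1  0.1  0.2] open 0.0878
shift cm cur axes [ -3.29  -0.15 -18.71]  tgt axes [ -3.39  -0.12 -18.69] turn [-0.1  -0.29 -0.03]
```

View pics/b6.png

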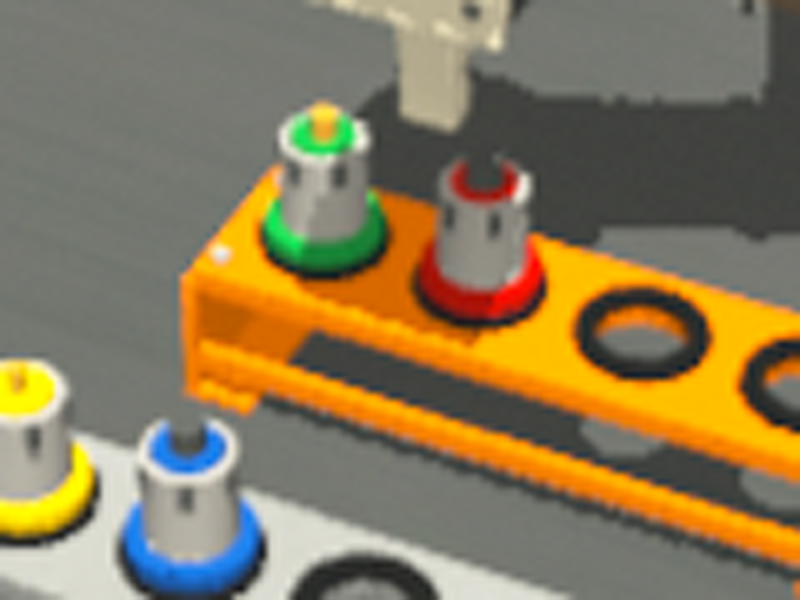

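```bash
python3 -m pendant '[[[-0.24,0,-1.33,0,0,0,1],[-0.47,0,-2.66,0,0,0,1],[-0.47,0,-2.66,0,0,0,1],[-0.47,0,-2.66,0,0,0,1],[-0.47,0,-2.66,0,0,0,1],[-0.47,0,-2.66,0,0,0,1],[-0.47,0,-2.66,0,-0.3,0,1],[-0.24,0,-1.35,0,0,0,1],[0,0,0,0,0,0,1],[0,0,0,0,0,0,1],[0,0,0,0,0,0,1],[0,0,0,0,0,0,1]]]'
python3 d.py 0.6414 -0.0146 0.11 93.9
```

```text
clock: 17.48
tool_pos: [0.6406, -0.0144, 0.1907]
orientation: [-90.0, 0.0, 93.9]
force: [0.5, -0.4, -0.2]
opening: 0.0876
t 17.48 grasp pt [ 0.6406 -0.0144  0.2095] rpy [-89.95   0.    93.92] F [ 0.5 -0.4 -0.2] open 0.0876
shift cm cur axes [-0.03  9.95 -0.09]  tgt axes [-0.03  9.95 -0.08] turn [-0.05  0.02 -0.  ]
```

```bash
python3 -m pendant '[[[-0.03,1.5,-0.06,0,0,0,1],[0,2.5,0,0,0,0,1],[0,2.5,0,0,0,0,1],[0,1.8,0,0,0,0,1],[0,1.1,0,0,0,0,1],[0,0,0,0,0,0,1],[0,0,0,0,0,0,1],[0,0,0,0,0,0,1]]]'
python3 d.py 0.6414 -0.0146 0.11 93.9
```

```text
clock: 18.15
tool_pos: [0.6429, -0.0145, 0.0986]
orientation: [-90.1, -0.0, 93.9]
force: [-0.1, 0.5, 0.4]
opening: 0.0877
t 18.15 grasp pt [ 0.6428 -0.0145  0.1174] rpy [-90.12  -0.    93.95] F [-0.1  0.5  0.4] open 0.0877
shift cm cur axes [-0.    0.74  0.15]  tgt axes [-0.    0.74  0.15] turn [0.12 0.05 0.  ]
```

```bash
python3 -m pendant '[[[0,0.7,0.07,0,0,0,1],[0,0,0,0,0,0,0],[0,0,0,0,0,0,0],[0,0,0,0,0,0,0],[0,0,0,0,0,0,0],[0,0,0,0,0,0,0],[0,0,0,0,0,0,0],[0,0,0,0,0,0,0],[0,0,0,0,0,0,0],[0,0,0,0,0,0,0],[0,0,0,0,0,0,0]]]'
python3 d.py 0.6414 -0.0146 0.11 93.9
```

```text
clock: 19.07
tool_pos: [0.6413, -0.0147, 0.0901]
orientation: [-90.0, 0.0, 93.9]
force: [-0.2, 0.4, 0.8]
opening: 0.0359
t 19.07 grasp pt [ 0.6413 -0.0147  0.1089] rpy [-89.99   0.    93.91] F [-0.2  0.4  0.8] open 0.0359
shift cm cur axes [ 0.01 -0.11 -0.01]  tgt axes [ 0.01 -0.11 -0.01] turn [-0.01  0.01 -0.  ]
```

```bash
python3 -m pendant '[[[0,-0.8,0,0,0,0,0],[0,-1.5,0,0,0,0,0],[0,-2.5,0,0,0,0,0],[0,-3,0,0,0,0,0],[0,-3,0,0,0,0,0],[0,-1.6,0,0,0,0,0],[0,0,0,0,0,0,0],[0,0,0,0,0,0,0],[0,0,0,0,0,0,0]]]'
python3 d.py 0.4492 0.0766 0.235 93.6
python3 snap.py scene 200 100 190 150 c2.png
```

```text
clock: 19.82
tool_pos: [0.6402, -0.0146, 0.2125]
orientation: [-89.9, -0.0, 93.9]
force: [-1.0, 0.2, -3.9]
opening: 0.0354
t 19.82 grasp pt [ 0.6403 -0.0147  0.2313] rpy [-8.986e+01 -3.000e-02  9.389e+01] F [-1.   0.2 -3.9] open 0.0354
shift cm cur axes [10.4  -0.32 18.44]  tgt axes [10.31 -0.37 18.49] turn [-0.14  0.29  0.03]
```

View pics/c2.png

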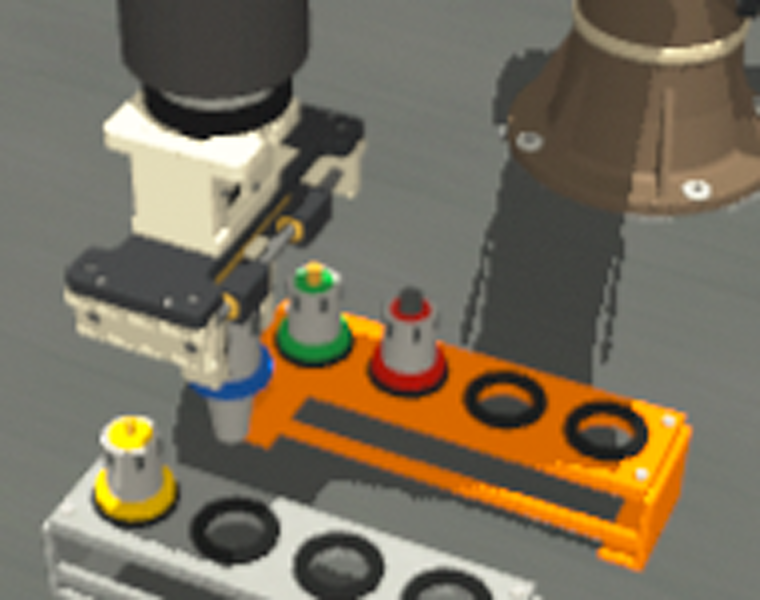

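```bash
python3 -m pendant '[[[0.74,-0.3,1.32,0,0,0,0],[1.49,-0.2,2.65,0,0,0,0],[1.49,0,2.65,0,0,0,0],[1.49,0,2.65,0,0,0,0],[1.49,0,2.65,0,0,0,0],[1.49,0,2.65,0,0,0,0],[1.49,0,2.65,0,0.3,0,0],[0.74,0,1.32,0,0,0,0],[0,0,0,0,0,0,0],[0,0,0,0,0,0,0],[0,0,0,0,0,0,0],[0,0,0,0,0,0,0]]]'
python3 d.py 0.4492 0.0766 0.11 93.6
```

```text
clock: 20.87
tool_pos: [0.4497, 0.0764, 0.2185]
orientation: [-89.9, 0.0, 93.6]
force: [0.4, -0.2, -3.2]
opening: 0.0353
t 20.87 grasp pt [0.4497 0.0764 0.2373] rpy [-8.995e+01  4.000e-02  9.359e+01] F [ 0.4 -0.2 -3.2] open 0.0353
shift cm cur axes [ 0.03 12.73  0.03]  tgt axes [ 0.02 12.73  0.04] turn [-0.05 -0.01 -0.04]
```

Descend 12.1 cm to just above home.

```bash
python3 -m pendant '[[[0.02,1.5,0.03,0,0,0,0],[0,2.5,0,0,0,0,0],[0,2.5,0,0,0,0,0],[0,2,0,0,0,0,0],[0,1,0,0,0,0,0],[0,1,0,0,0,0,0],[0,1,0,0,0,0,0],[0,0.5,0,0,0,0,0],[0,0.1,0,0,0,0,0],[0,0,0,0,0,0,0],[0,0,0,0,0,0,0],[0,0,0,0,0,0,0]]]'
python3 d.py 0.4492 0.0766 0.11 93.6
python3 snap.py scene 250 150 120 90 c3.png
```

```text
clock: 21.87
tool_pos: [0.4495, 0.077, 0.0986]
orientation: [-90.1, -0.0, 93.6]
force: [0.4, -0.0, -3.8]
opening: 0.0353
t 21.87 grasp pt [0.4495 0.077  0.1174] rpy [-9.005e+01 -2.000e-02  9.361e+01] F [ 0.4 -0.  -3.8] open 0.0353
shift cm cur axes [-0.04  0.74  0.03]  tgt axes [-0.04  0.74  0.03] turn [0.05 0.01 0.02]
```

View pics/c3.png

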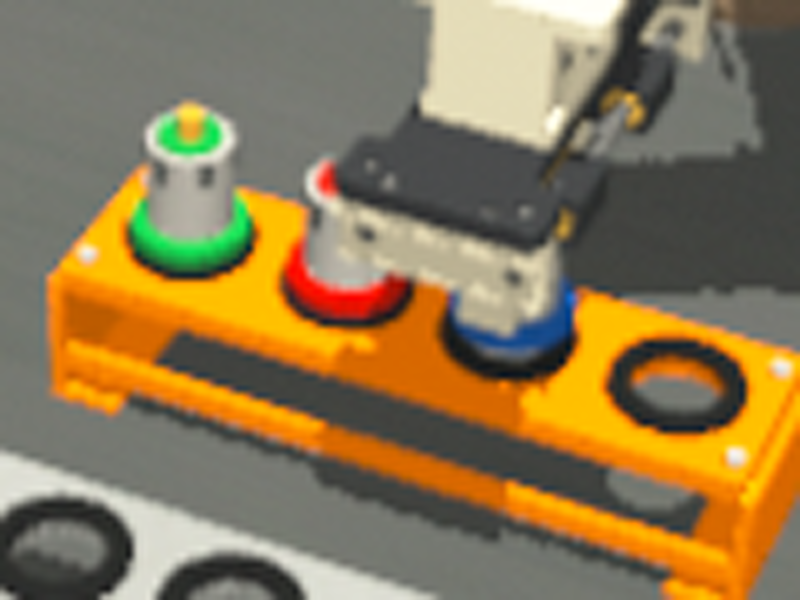

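```bash
python3 -m pendant '[[[-0.04,0.4,0.02,0,0,0,0],[0,0.3,0,0,0,0,0],[0,0.15,0,0,0,0,0],[0,0.05,0,0,0,0,0],[0,0,0,0,0,0,0],[0,0,0,0,0,0,0],[0,0,0,0,0,0,0]]]'
python3 d.py 0.4492 0.0766 0.11 93.6
```

```text
clock: 22.5
tool_pos: [0.4487, 0.0765, 0.09]
orientation: [-90.0, 0.0, 93.6]
force: [-6.6, 0.5, 11.1]
opening: 0.0358
t 22.5 grasp pt [0.4487 0.0765 0.1088] rpy [-90.01   0.    93.64] F [-6.6  0.5 11.1] open 0.0358
shift cm cur axes [ 0.01 -0.12 -0.05]  tgt axes [ 0.01 -0.12 -0.05] turn [ 0.01  0.04 -0.  ]
```

Seated (contact at gripping height). Release, lift.

```bash
python3 -m pendant '[[[0,0,0,0,0,0,1],[0,0,0,0,0,0,1],[0,0,0,0,0,0,1],[0,0,0,0,0,0,1],[0,0,0,0,0,0,1],[0,0,0,0,0,0,1],[0,-2,0,0,0,0,1],[0,-3,0,0,0,0,1],[0,-3,0,0,0,0,1],[0,-2,0,0,0,0,1],[0,0,0,0,0,0,1],[0,0,0,0,0,0,1]]]'
python3 -m pendant '[[[0,0,0,0,0,0,1],[0,0,0,0,0,0,1]]]'
python3 d.py 0.6463 -0.0842 0.21 93.9
python3 snap.py scene 230 150 120 90 c6.png
```

```text
clock: 23.5
tool_pos: [0.4494, 0.0768, 0.1901]
orientation: [-90.1, -0.1, 93.6]
force: [-1.0, 0.2, -0.6]
opening: 0.0875
clock: 23.67
tool_pos: [0.4482, 0.0761, 0.188]
orientation: [-89.9, 0.0, 93.6]
force: [-0.2, 1.4, 0.3]
opening: 0.0876
t 23.67 grasp pt [0.4482 0.0761 0.2068] rpy [-8.990e+01  4.000e-02  9.361e+01] F [-0.2  1.4  0.3] open 0.0876
shift cm cur axes [-17.24  -0.34 -18.77]  tgt axes [-17.34  -0.32 -18.68] turn [-0.1  -0.29 -0.04]
```

View pics/c6.png

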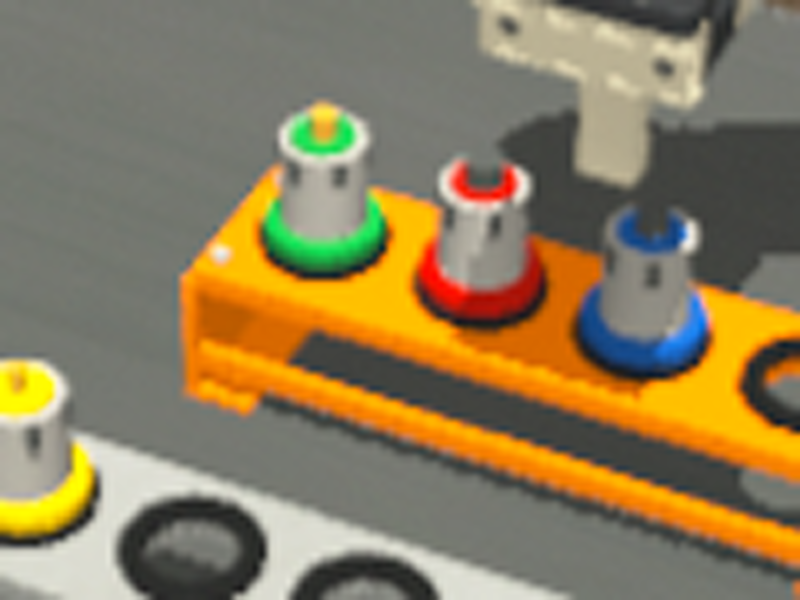

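Blue is home. Next yellow: (-17.25, 0, -18.72) cm, 8 units.

```bash
python3 -m pendant '[[[-1.08,-0.2,-1.17,0,0,0,1],[-2.16,-0.1,-2.34,0,0,0,1],[-2.16,0,-2.34,0,0,0,1],[-2.16,0,-2.34,0,0,0,1],[-2.16,0,-2.34,0,0,0,1],[-2.16,0,-2.34,0,0,0,1],[-2.16,0,-2.34,0,0,0,1],[-2.16,0,-2.34,0,-0.3,0,1],[-1.08,0,-1.17,0,0,0,1],[0,0,0,0,0,0,1],[0,0,0,0,0,0,1],[0,0,0,0,0,0,1]]]'
python3 d.py 0.6463 -0.0842 0.11 93.9
```

```text
clock: 24.72
tool_pos: [0.6458, -0.084, 0.1909]
orientation: [-89.9, -0.0, 93.9]
force: [-1.0, -0.5, 0.5]
opening: 0.0878
t 24.72 grasp pt [ 0.6458 -0.084   0.2097] rpy [-89.88  -0.    93.9 ] F [-1.  -0.5  0.5] open 0.0878
shift cm cur axes [-0.02  9.97 -0.07]  tgt axes [-0.02  9.97 -0.05] turn [-0.12  0.    0.  ]
```

```bash
python3 -m pendant '[[[-0.02,1.5,0,0,0,0,1],[0,2.5,0,0,0,0,1],[0,2.5,0,0,0,0,1],[0,1.8,0,0,0,0,1],[0,1.1,0,0,0,0,1],[0,0,0,0,0,0,1],[0,0,0,0,0,0,1],[0,0,0,0,0,0,1]]]'
python3 d.py 0.6463 -0.0842 0.11 93.9
```

```text
clock: 25.38
tool_pos: [0.6474, -0.084, 0.0996]
orientation: [-90.1, 0.0, 94.0]
force: [-0.4, -0.3, 0.2]
opening: 0.0878
t 25.38 grasp pt [ 0.6474 -0.084   0.1184] rpy [-9.012e+01  1.000e-02  9.396e+01] F [-0.4 -0.3  0.2] open 0.0878
shift cm cur axes [-0.01  0.84  0.12]  tgt axes [-0.01  0.84  0.12] turn [ 0.12  0.06 -0.01]
```

```bash
python3 -m pendant '[[[0,0.75,0.05,0,0,0,1],[0,0,0,0,0,0,0],[0,0,0,0,0,0,0],[0,0,0,0,0,0,0],[0,0,0,0,0,0,0],[0,0,0,0,0,0,0],[0,0,0,0,0,0,0],[0,0,0,0,0,0,0],[0,0,0,0,0,0,0],[0,0,0,0,0,0,0],[0,0,0,0,0,0,0]]]'
python3 d.py 0.6463 -0.0842 0.11 93.9
```

```text
clock: 26.3
tool_pos: [0.646, -0.0844, 0.0906]
orientation: [-90.0, 0.0, 93.9]
force: [0.8, -0.9, 1.3]
opening: 0.0355
t 26.3 grasp pt [ 0.646  -0.0844  0.1094] rpy [-89.99   0.    93.92] F [ 0.8 -0.9  1.3] open 0.0355
shift cm cur axes [ 0.02 -0.06 -0.03]  tgt axes [ 0.02 -0.06 -0.03] turn [-0.01  0.02 -0.  ]
```

```bash
python3 -m pendant '[[[0,-0.8,0,0,0,0,0],[0,-1.5,0,0,0,0,0],[0,-2.5,0,0,0,0,0],[0,-3,0,0,0,0,0],[0,-3,0,0,0,0,0],[0,-2,0,0,0,0,0],[0,0,0,0,0,0,0],[0,0,0,0,0,0,0],[0,0,0,0,0,0,0]]]'
python3 d.py 0.4448 0.1465 0.235 93.6
python3 snap.py scene 170 80 215 161 e2.png
```

```text
clock: 27.05
tool_pos: [0.645, -0.0842, 0.217]
orientation: [-89.9, -0.0, 93.9]
force: [0.3, -0.7, -5.1]
opening: 0.0355
t 27.05 grasp pt [ 0.645  -0.0842  0.2358] rpy [-8.986e+01 -5.000e-02  9.389e+01] F [ 0.3 -0.7 -5.1] open 0.0355
shift cm cur axes [24.37  0.14 18.4 ]  tgt axes [24.28  0.08 18.53] turn [-0.14  0.29  0.04]
```

View pics/e2.png

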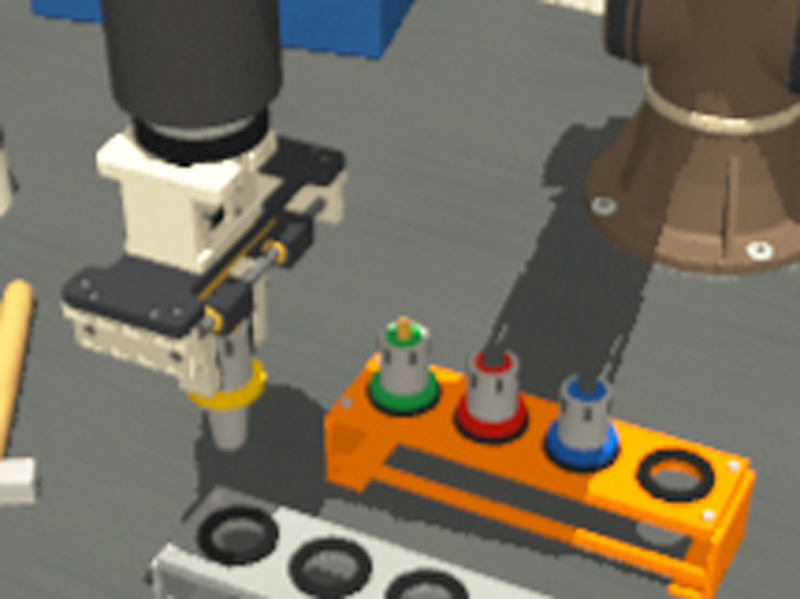

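Move (24.37, 0, 18.5): 9 units of (2.71, 2.055).

```bash
python3 -m pendant '[[[1.35,0,1.02,0,0,0,0],[2.71,0,2.06,0,0,0,0],[2.71,0,2.06,0,0,0,0],[2.71,0,2.06,0,0,0,0],[2.71,0,2.06,0,0,0,0],[2.71,0,2.06,0,0,0,0],[2.71,0,2.06,0,0,0,0],[2.71,0,2.06,0,0.3,0,0],[2.71,0,2.06,0,0,0,0],[1.35,0,1.02,0,0,0,0],[0,0,0,0,0,0,0],[0,0,0,0,0,0,0]]]'
python3 -m pendant '[[[0,0,0,0,0,0,0],[0,0,0,0,0,0,0]]]'
python3 d.py 0.4448 0.1465 0.11 93.6
```

```text
clock: 28.1
tool_pos: [0.4438, 0.1467, 0.2176]
orientation: [-89.9, 0.0, 93.8]
force: [0.4, -0.4, -4.7]
opening: 0.0357
clock: 28.27
tool_pos: [0.445, 0.1458, 0.2179]
orientation: [-89.9, 0.1, 93.6]
force: [0.4, -0.6, -3.6]
opening: 0.0354
t 28.27 grasp pt [0.445  0.1458 0.2367] rpy [-8.994e+01  5.000e-02  9.357e+01] F [ 0.4 -0.6 -3.6] open 0.0354
shift cm cur axes [ 0.09 12.67  0.  ]  tgt axes [ 0.07 12.67  0.02] turn [-0.06 -0.03 -0.05]
```

```bash
python3 -m pendant '[[[0.04,1.5,0.0,0,0,0,0],[0,2.5,0,0,0,0,0],[0,2.5,0,0,0,0,0],[0,2,0,0,0,0,0],[0,1,0,0,0,0,0],[0,1,0,0,0,0,0],[0,1,0,0,0,0,0],[0,0.5,0,0,0,0,0],[0,0,0,0,0,0,0],[0,0,0,0,0,0,0],[0,0,0,0,0,0,0],[0,0,0,0,0,0,0]]]'
python3 d.py 0.4448 0.1465 0.11 93.6
python3 snap.py scene 270 150 120 90 e3.png
```

```text
clock: 29.27
tool_pos: [0.4454, 0.147, 0.0992]
orientation: [-90.1, -0.0, 93.6]
force: [0.1, -0.3, -5.0]
opening: 0.0356
t 29.27 grasp pt [0.4454 0.1469 0.118 ] rpy [-9.006e+01 -4.000e-02  9.361e+01] F [ 0.1 -0.3 -5. ] open 0.0356
shift cm cur axes [-0.04  0.8   0.06]  tgt axes [-0.04  0.8   0.06] turn [0.06 0.01 0.04]
```

View pics/e3.png

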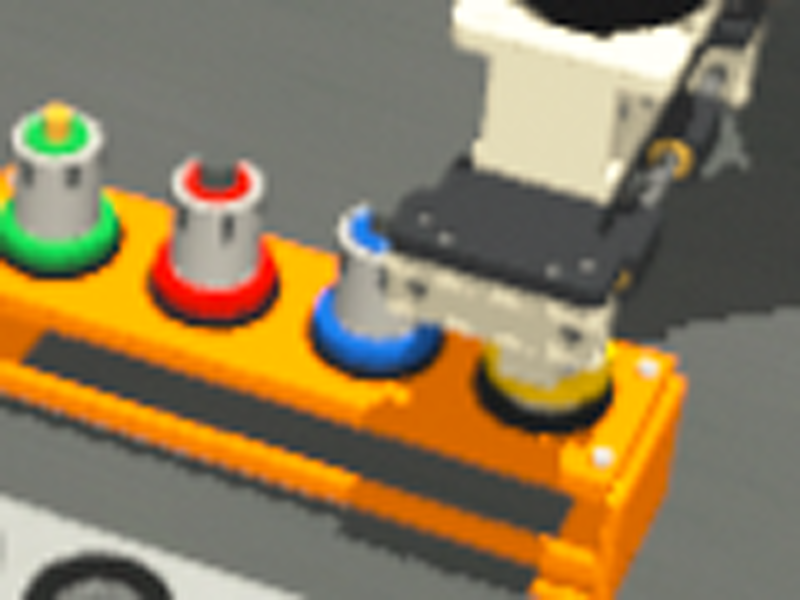

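```bash
python3 -m pendant '[[[-0.03,0.4,0.04,0,0,0,0],[0,0.3,0,0,0,0,0],[0,0.13,0,0,0,0,0],[0,0.05,0,0,0,0,0],[0,0,0,0,0,0,0],[0,0,0,0,0,0,0],[0,0,0,0,0,0,0]]]'
python3 d.py 0.4448 0.1465 0.11 93.6
```

```text
clock: 29.9
tool_pos: [0.4443, 0.1464, 0.0905]
orientation: [-90.0, 0.0, 93.6]
force: [-4.9, 0.3, 7.3]
opening: 0.0356
t 29.9 grasp pt [0.4443 0.1464 0.1093] rpy [-9.000e+01  1.000e-02  9.364e+01] F [-4.9  0.3  7.3] open 0.0356
shift cm cur axes [ 0.   -0.07 -0.05]  tgt axes [ 0.   -0.07 -0.05] turn [-0.    0.04 -0.01]
```

Seated. Release and rise well clear.

```bash
python3 -m pendant '[[[0,0,0,0,0,0,1],[0,0,0,0,0,0,1],[0,0,0,0,0,0,1],[0,0,0,0,0,0,1],[0,0,0,0,0,0,1],[0,0,0,0,0,0,1],[0,-2,0,0,0,0,1],[0,-3,0,0,0,0,1],[0,-3,0,0,0,0,1],[0,-3,0,0,0,0,1],[0,-2,0,0,0,0,1],[0,0,0,0,0,0,1]]]'
python3 -m pendant '[[[1.5,0,0,0,0,0,1],[3,0,0,0,0,0,1],[3,0,0,0,0,0,1],[3,0,0,0,0,0,1],[3,0,0,0,0,0,1],[3,0,0,0,0,0,1],[1.5,0,0,0,0,0,1],[0,0,0,0,0,0,1],[0,0,0,0,0,0,1],[0,0,0,0,0,0,1]]]'
python3 snap.py scene 230 140 150 112 f1.png; python3 snap.py top 100 90 340 220 f2.png
```

```text
clock: 30.9
tool_pos: [0.4466, 0.1476, 0.2244]
orientation: [-90.4, -0.2, 93.7]
force: [-0.3, -0.5, 0.7]
opening: 0.0877
clock: 31.73
tool_pos: [0.4329, 0.3254, 0.2193]
orientation: [-90.0, 0.0, 93.6]
force: [0.0, -0.5, 0.5]
opening: 0.0877
```

View pics/f1.png

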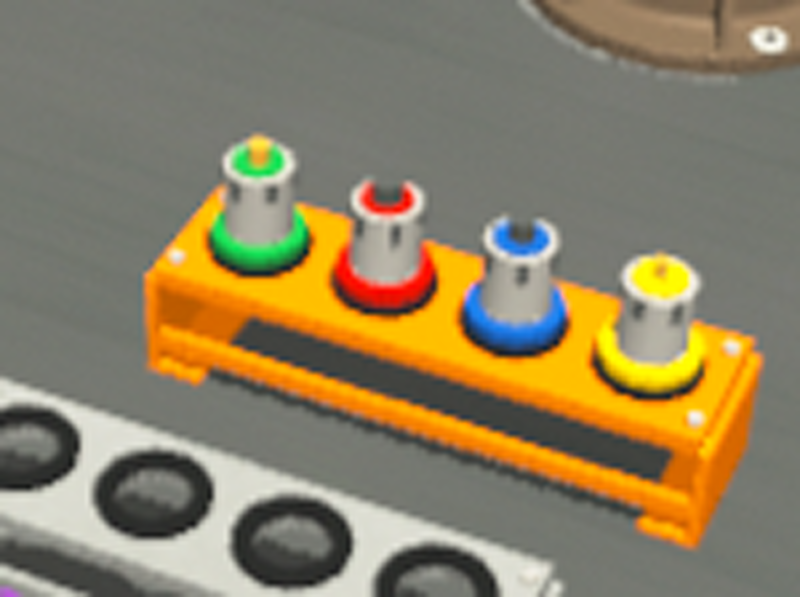

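View pics/f2.png

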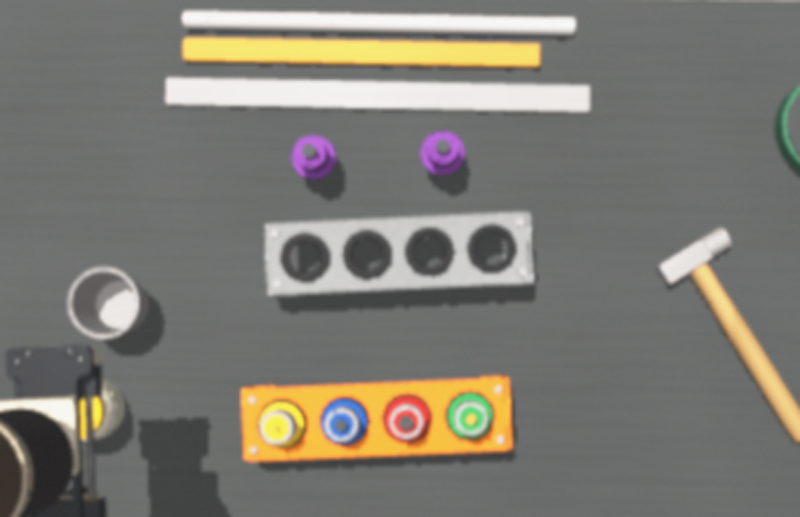

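Both pictures show yellow, blue, red and green from left to right on the orange rack, upright with their flanges on the collars. The grey rack is empty, the cup and hammer are in place, and the gripper is clear at z ≈ 0.22.

```bash
python3 -c "
from plant import ctrl
print(ctrl.close_job())"
```

```text
the job is handed in; nothing more can be done
None
```

All four tool holders are now in the orange rack in reverse order: yellow, blue, red, green from the robot's left. They stood green, red, blue, yellow in the grey rack. I handed the job in at about 32 s of the 88 s allowed.

- **Seating:** each holder was lowered until it touched its collar at the height where I had gripped it (0.109–0.110 m), with a push of about 7–11 N, then released. The last pictures from both cameras show all four upright with their flanges on the collars.
- **Bystanders:** the cup and hammer look unmoved in the last top view. The arm never went near the jar while low, but the raised gripper (TCP 0.22 m up) partly hid it in that view, so it is only partly confirmed. The purple look-alikes were left alone.
- **Checks that disagreed:** tool positions read just after a move were off by 1–2 mm until the arm settled, so I corrected before each grasp and final lowering. When the networks looked for the red holder they also reported the purple look-alikes, and they missed green in the top view. I located the racks by fitting the flange and collar outlines instead; the two cameras agreed to about 2 mm.

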